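# Unlatch the spice cupboard's gate and swing it open

### The job

Open the slatted gate of the little wooden spice cupboard wide, to about a right angle, and leave it standing open. A gravity latch holds it: pressing its thumb plate lifts the bar, which must rise over the keeper's lip without jamming under the keeper's roof before the gate can swing. Feel your way with a light hand, never force the latch or fling the gate, and leave the glass and the salt shaker where they stand.

Things in the scene. Friction and masses are not known exactly. Their poses are not given: they have to be found in the camera images.
- cupboard: (all sizes in mm) low cupboard of light wood, 120 deep x 260 wide x 150 high, fixed to the worktop; origin at the centre of its underside; x points to its back (away from the robot), y to its left seen from the robot, z up. Its front face is at x = -60. Two spice jars (fixed) stand behind the gate.
- keeper_place (a point): middle of the range in which the steel keeper sits, on the stile left of the gate (point on cupboard, 117.5 above worktop). The keeper is a C, 6 wide in y, open to the front between a lip below and a roof above, 11.2 apart (lip top to roof underside). Set by hand: its lip top, unmeasured, is 107 to 128 above the worktop. The roof reaches 9 in front of this point.
- gate_hinge (a point): on the gate's vertical hinge axis, 120 above the worktop, at the cupboard's front right corner (cupboard x = -66, y = -125); axes turn with the gate, parallel to the cupboard's when shut. The gate, 12 thick, reaches 206 from the axis along +y here, and from 12 to 141 above the worktop; its front is at x = -6.
- gate (a joint): gate angle in rad: 0 shut, grows as its left edge swings out towards the robot; stop at 1.6. The hinge is stiff (0.12 N m friction, and damped) and stays where it is left. With the bar still in the keeper the gate moves only about 0.015 rad; the bar is clear of the keeper beyond 0.1 rad.
- thumb_plate (a point): centre of the top of the steel thumb plate on the gate's front (at rest in gate_hinge frame x = -37, y = +85, 113 above worktop); axes tilt with the latch bar. Plate 46 wide along the gate; 42 of free floor from the bar behind to the turned-up front lip (5 thick, 14 high): shut fingers set on the plate from above can pull the gate by the lip. Takes 1 to 2 N to press down.
- latch_pivot (a point): pivot of the rocker (thumb plate and bar in one) on the gate's front; plate centre 70 to its right, bar nose to 90 left, in the keeper at 77; bar 7 high, centred on the pivot, held level at rest by a weight. The nose must rise 4 to 24 to pass the keeper's lip; 2 to 4 higher it meets the roof and stops hard. Out of the keeper the plate can go 31 below rest.
- tumbler_b_mid (a point): clear drinking glass, 80 diameter x 88 high, point at its centre half-way up
- salt_shaker_mid (a point): salt shaker, 44 diameter x 90 high, point at its centre half-way up

How it is judged:
By the outcome, as a careful person would: the job done as asked, in the order asked, and still so for the second after the job is handed in, with the robot touching nothing.
It also fails if it takes over 54 s, if anything falls off the work surface, if the arm or the gripper's body presses on something with over 40 N, if the wrist force passes 120 N, or if a joint passes its speed limit or range.

### The arm

A 6-joint arm with a two-finger parallel gripper is mounted at the origin on a cart in front of the work surface, level with it; the furniture and walls round the work are solid. World frame = base frame: x ahead of the robot, y to its left, z up, the work surface at z = 0. Lengths are in mm, angles in rad, forces in N, time in s.
With the tool pointing down it reaches from about 300 to 775 mm from the base axis. Payload 14.6 kg.
Tool frame: the origin (TCP) lies on the centre line of the jaws, within the pads' length; the fingertips stand 19 mm ahead of it and the grasp point (between the pads) is the TCP (bot.tip_reach is the distance from the TCP to the fingertips, in mm); y points along the fingers, x is the direction in which the jaws open and shut, and the axes are right-handed (so a half turn about y gives the same grasp; the last joint's range is limited). The gripper opens to 85 mm and grips with 20 to 120 N. Pads are 22 mm wide; open, the fingers measure 114 mm over their backs; the gripper's body (76 mm by 85 mm) begins 54 mm behind the grasp point. The pads swing forward as they close: fully open they stand 13 mm farther back than shut.
Start: joints at [-1.346, 0.3, 1.521, -0, 1.321, -0.067], TCP at [158.215, -526.742, 250.281] pointing down, gripper open.
Joint ranges: [-3.03, 3.03], [-0.79, 2.21], [0.23, 2.52], [-1.04, 4.18], [0, 3.07], [-2.55, 2.55]. Speed limits (rad/s): [2.22, 2.22, 2.57, 3.14, 3.14, 3.14].

### API

Orientations are given as a unit quaternion [w, x, y, z].
In Python, from rig import bot gives the robot as it stands. Calls block until the motion is done:
- bot.move_to(position, orientation): joint-space move of the TCP to a pose.
- bot.servo_line(position, attitude=None, speed=150, until_force=None): straight line of the TCP; attitude=None keeps the orientation; speed is the mean speed in mm/s. With until_force (N) it stops when the force on the tool has changed by that much, and returns True; else False.
- bot.move_joints(angles): joint-space move.
- bot.move_gripper(opening, grip_force=None): finger opening in mm; grip_force is the grip in N (None keeps the last); returns when the fingers have stopped.
- bot.dwell(seconds).
- bot.ik(position, orientation): joint angles nearest the present ones, or None.
- bot.read_state(): the state.
- bot.read_camera(name): name is "scene" or "top" or "wrist"; returns a dict with "image" (384x512x3 uint8, blue, green, red), "depth" (384x512 float32, mm along the optical axis (not along the pixel's ray), 0 where there is no reading), "fovy" (degrees; the focal length in pixels is half the picture's height over the tangent of half this angle, whatever the lens; pixels are square), "cx", "cy" (the principal point, pixels), "k1" (the pictures are not rectified: a ray, as slopes to the right and down, at radius r is drawn at 1 + k1 r^2 times it, then the intrinsics apply), "eye" and "attitude" of the camera in the world; the wrist camera has in their place "mount" (4x4, takes a point from camera to tool coordinates, whose origin is the TCP and whose axes are the tool frame's). Camera axes: x right, y down, z forward; pixel columns grow to the right and rows downward; lengths in mm; the calibration is good to about 2 mm. A picture is of the moment at which its call begins: read the wrist's pose just before it.
A pose or a line that the arm cannot do raises bot.MotionError and nothing moves.
- bot.finish_job(): hands the job in, once; it reports no verdict.
The state is a dict: "clock": time; "joint_positions": joint angles; "qvel": joint speeds; "effort": joint torques, N m; "ee_pos": TCP position; "tool_rot": TCP orientation; "ft_force": force on the tool from outside, world axes, zero at the start; "moment": the same for the moment, N m; "grip_width": finger opening in mm.
Only numpy, scipy, OpenCV 4.12 (cv2) and the standard library are available. Lean on these libraries where they do the work, as an engineer would, in place of code of your own. Each camera call takes 0.05 s, during which the arm holds its last target.

## Working session

There is one attempt and no reset: what is moved stays moved. The work goes in short steps, each a Python script; the robot and the scene stay as the last script left them, time stands still between calls to the robot, and variables do not carry over. Pictures are saved under pics/ and viewed, and the job is handed in when it is done.

```bash
ls; mkdir -p pics; cat > h.py <<'E'
import numpy as np, cv2
from rig import bot
from scipy.spatial.transform import Rotation as R
def q2R(q): q=np.array(q); 
def rot(q): return R.from_quat([q[1],q[2],q[3],q[0]])
def wx(r): q=r.as_quat(); return [q[3],q[0],q[1],q[2]]
def cam(name):
    s=bot.read_state(); c=bot.read_camera(name); h,w=c['depth'].shape
    f=h/2/np.tan(np.radians(c['fovy'])/2)
    K=np.array([[f,0,c['cx']],[0,f,c['cy']],[0,0,1]])
    if 'mount' in c:
        T=np.eye(4);T[:3,:3]=rot(s['tool_rot']).as_matrix();T[:3,3]=s['ee_pos'];T=T@np.array(c['mount'])
    else:
        T=np.eye(4);a=np.array(c['attitude']);T[:3,:3]=a if a.shape==(3,3) else rot(a).as_matrix();T[:3,3]=c['eye']
    c['K']=K;c['T']=T
    return c
def cloud(c):
    h,w=c['depth'].shape
    u,v=np.meshgrid(np.arange(w),np.arange(h))
    p=cv2.undistortPoints(np.stack([u,v],-1).reshape(-1,1,2).astype(np.float64),c['K'],np.array([c['k1'],0,0,0,0])).reshape(h,w,2)
    d=c['depth'].astype(float)
    P=np.concatenate([p*d[...,None],d[...,None]],-1)
    return P@c['T'][:3,:3].T+c['T'][:3,3]
def proj(c,X):
    Ti=np.linalg.inv(c['T']);r,_=cv2.Rodrigues(Ti[:3,:3])
    return cv2.projectPoints(np.array(X,float).reshape(-1,1,3),r,Ti[:3,3],c['K'],np.array([c['k1'],0,0,0.]))[0].reshape(-1,2)
E
cat > a.py <<'E'
from h import *
print(bot.read_state(), bot.tip_reach)
for n in ['scene','top','wrist']:
    c=cam(n); cv2.imwrite(f'pics/{n}0.png',c['image']); np.savez(f'{n}0.npz',**{k:c[k] for k in c})
    print(n,c['T'].round(3).tolist(),c['fovy'],c['k1'])
E
python3 a.py
```

```text
pics
{'clock': 0.0, 'joint_positions': array([-1.34560901e+00,  3.00476384e-01,  1.52155780e+00,  1.29755746e-05,
        1.32068361e+00, -6.66156834e-02]), 'qvel': array([ 0.00036077, -0.00177003, -0.00060349,  0.00202704, -0.00017857,
       -0.00020416]), 'effort': array([ 1.50060328e-03, -5.43501914e+01, -3.61788547e+01, -7.50402501e-05,
        4.01730562e-03, -6.53410126e-08]), 'ee_pos': array([ 158.17094058, -526.55827984,  249.72824644]), 'tool_rot': array([ 0.56764056, -0.56711755,  0.42229606, -0.42169647]), 'ft_force': array([ 0.21457256, -0.54073854, -0.58587962]), 'moment': array([-0.00896806,  0.02659197, -0.03842826]), 'grip_width': 85.70865109347571} 19.0
scene [[-0.431, -0.779, 0.455, 141.901], [-0.902, 0.368, -0.225, 406.041], [0.008, -0.508, -0.861, 839.517], [0.0, 0.0, 0.0, 1.0]] 49.54563997623497 -0.06139984757955801
top [[-0.024, -0.971, 0.238, 312.799], [-1.0, 0.021, -0.012, 212.593], [0.006, -0.238, -0.971, 976.102], [0.0, 0.0, 0.0, 1.0]] 46.223533165230435 -0.11180717448941135
wrist [[0.287, -0.917, -0.278, 228.811], [-0.958, -0.275, -0.082, -506.138], [-0.001, 0.29, -0.957, 372.853], [0.0, 0.0, 0.0, 1.0]] 60.15733703214471 -0.05838257949938148
```

View pics/scene0.png

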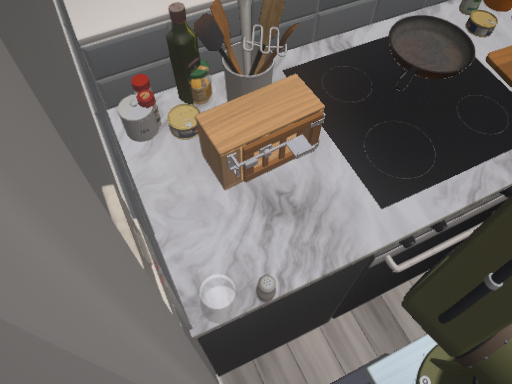

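View pics/top0.png

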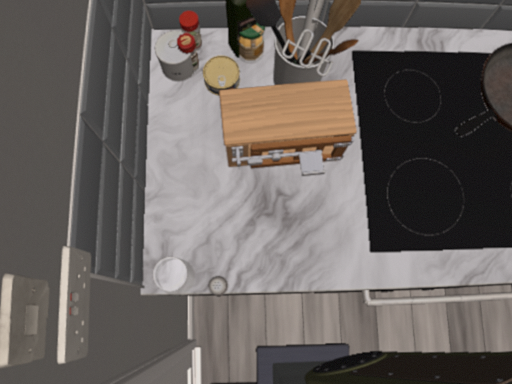

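The scene picture shows the cupboard at (262,130) and the plate at (303,148). The glass is at (218,293) and the shaker at (266,287), both near the counter's front left corner. A wall runs along the left. Next I fit the cupboard pose.

```bash
cat > b.py <<'E'
from h import *
for n in ['top','scene']:
    c=dict(np.load(f'{n}0.npz')); c={k:(v if v.ndim else v.item()) for k,v in c.items()}
    P=cloud(c); z=P[...,2]
    m=(abs(z-150)<8)&(c['depth']>0)
    nn,lab,st,ce=cv2.connectedComponentsWithStats(m.astype(np.uint8))
    u,v=(265,110) if n=='top' else (262,110)
    l=lab[v,u]; m=lab==l
    r=cv2.minAreaRect(P[m][:,:2].astype(np.float32)); print(n,st[l],np.median(z[m]),r,cv2.boxPoints(r).round(1).tolist())
    pts={'top':dict(plate=(312,163),glass=(171,274),salt=(218,285),keeper=(238,155),tableL=(250,220)),'scene':dict(plate=(303,148),glass=(218,293),salt=(266,287),keeper=(235,160),nearedge=(215,316))}[n]
    for k,(a,b) in pts.items(): print(k,P[b,a].round(1))
    yaw=0
    s=cv2.resize(c['image'][90:200,190:380] if n=='scene' else c['image'][75:185,205:375],None,fx=4,fy=4,interpolation=cv2.INTER_CUBIC)
    cv2.imwrite(f'pics/{n}_zoom.png',s)
E
python3 b.py
```

```text
top [ 219   79  138   67 7244] 149.49950733703025 ((692.8453979492188, 121.93632507324219), (127.71669006347656, 264.7481689453125), 4.592303276062012) [[618.5999755859375, 248.8000030517578], [639.7999877929688, -15.100000381469727], [767.0999755859375, -4.900000095367432], [745.9000244140625, 259.0]]
plate [595.7  73.2 113.3]
glass [382.  359.4  83.6]
salt [358.6 266.5  87.8]
keeper [610.  222.2 129.8]
tableL [503.7 199.8  -0.9]
scene [ 194   74  131   81 5173] 149.70084336494665 ((696.3515014648438, 123.54181671142578), (125.84842681884766, 266.9095764160156), 4.403581619262695) [[623.4000244140625, 251.8000030517578], [643.9000244140625, -14.399999618530273], [769.2999877929688, -4.699999809265137], [748.7999877929688, 261.3999938964844]]
plate [588.1  72.2 115.5]
glass [379.8 362.6  87.3]
salt [352.3 277.2  86.7]
keeper [610.8 223.1 132.1]
nearedge [354.8 382.8  43.2]
```

View pics/scene_zoom.png

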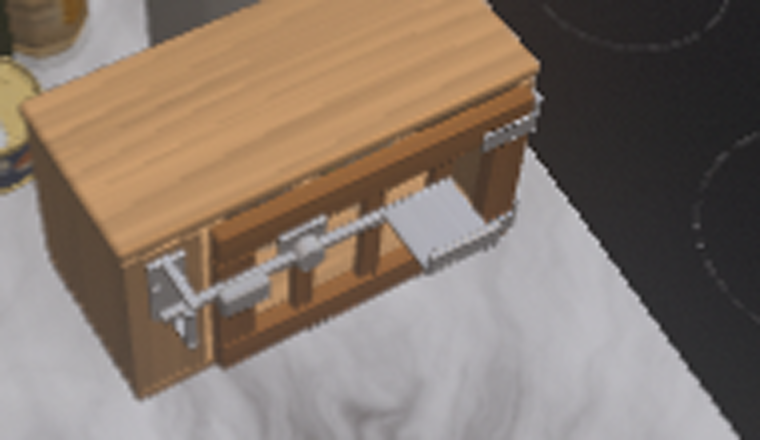

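View pics/top_zoom.png

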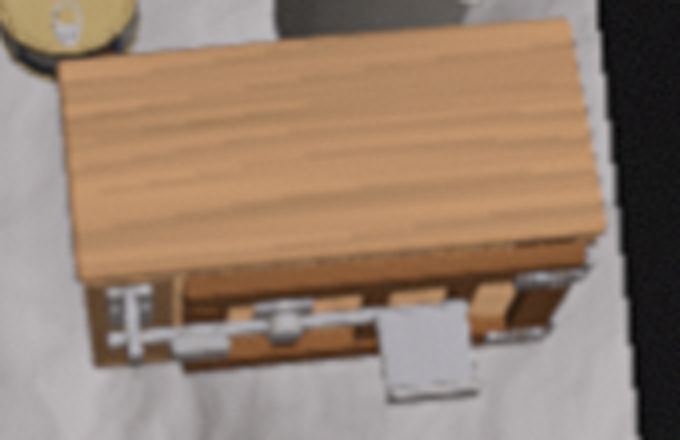

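View pics/wrist0.png

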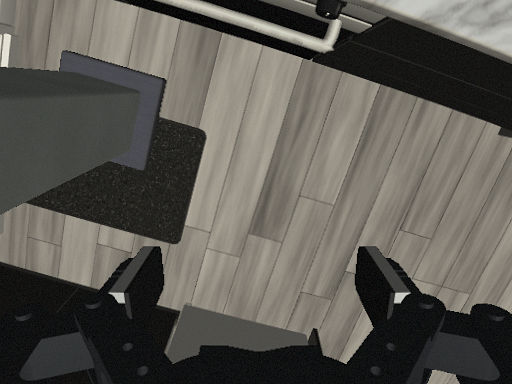

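```bash
cat > c.py <<'E'
from h import *
import itertools
c=dict(np.load('wrist0.npz')); M=c['mount']; print(M.round(3).tolist())
yaw=np.radians(4.5)
Rc=R.from_euler('z',yaw)
C=np.array([694.5,122.7,0])
W=lambda p: C+Rc.apply(p)
K=W([-64,107,117]); print('keeper',K, 'plate',W([-103,-40,113]),'hinge',W([-66,-125,0]))
for el,dist,az in itertools.product([40,50],[220,260],[0,-15]):
    e=np.radians(el);a=np.radians(az)
    f=np.array([np.cos(e)*np.cos(a),np.cos(e)*np.sin(a),-np.sin(e)]); f=R.from_euler('z',yaw).apply(f)
    cp=K-dist*f; x=np.cross(f,[0,0,1]);x/=np.linalg.norm(x);y=np.cross(f,x)
    T=np.eye(4);T[:3,:3]=np.stack([x,y,f],1);T[:3,3]=cp
    Tt=T@np.linalg.inv(M); q=wx(R.from_matrix(Tt[:3,:3])); print(el,dist,az,Tt[:3,3].round(),np.round(q,4).tolist(),bot.ik(Tt[:3,3],q))
E
python3 c.py
```

```text
[[1.0, -0.0, -0.0, 0.625], [0.0, -0.29, 0.957, -123.074], [-0.0, -0.957, -0.29, 73.523], [0.0, 0.0, 0.0, 1.0]]
keeper [622.3021674  224.34877258 117.        ] plate [594.95587845  74.74201979 113.        ] hinge [638.51084294  -7.09296703   0.        ]
40 220 0 [538. 218. 142.] [0.7194, -0.1473, 0.1359, -0.6651] [ 0.45323909  0.37319033  2.13566673  3.77578212  0.60449233 -1.96218571]
40 220 -15 [540. 240. 142.] [-0.6264, 0.1284, -0.154, 0.7533] None
40 260 0 [508. 216. 168.] [0.7194, -0.1473, 0.1359, -0.6651] [ 0.48452301  0.26240556  2.20055233  3.86546115  0.58074182 -2.04037944]
40 260 -15 [509. 246. 168.] [-0.6264, 0.1284, -0.154, 0.7533] None
50 220 0 [544. 219. 157.] [0.7038, -0.2095, 0.1933, -0.6507] [ 0.43150998  0.29375185  2.06866553  4.16882246  0.34528086 -2.37246298]
50 220 -15 [545. 239. 157.] [-0.6129, 0.1825, -0.219, 0.737] None
50 260 0 [518. 217. 187.] [0.7038, -0.2095, 0.1933, -0.6507] None
50 260 -15 [520. 244. 187.] [-0.6129, 0.1825, -0.219, 0.737] None
```

```bash
cat >> c.py <<'E'
print('----')
q0=bot.read_state()['joint_positions']
res=[]
for el,dist,az in itertools.product([35,42,50,57],[190,220,260],[0,20,30,45,60,-20,-40,-60]):
    e=np.radians(el);a=np.radians(az)
    f=np.array([np.cos(e)*np.cos(a),np.cos(e)*np.sin(a),-np.sin(e)]); f=R.from_euler('z',yaw).apply(f)
    cp=K-dist*f; x=np.cross(f,[0,0,1]);x/=np.linalg.norm(x);y=np.cross(f,x)
    T0=np.eye(4);T0[:3,:3]=np.stack([x,y,f],1);T0[:3,3]=cp
    for roll in range(0,360,30):
        T=T0.copy();T[:3,:3]=T0[:3,:3]@R.from_euler('z',roll,degrees=True).as_matrix()
        Tt=T@np.linalg.inv(M); q=wx(R.from_matrix(Tt[:3,:3])); s=bot.ik(Tt[:3,3],q)
        if s is not None and Tt[2,3]>140: res.append((np.abs(s-q0)[1:].max(),el,dist,az,roll,Tt[:3,3].round(),(Tt[:3,1]).round(2),s.round(2)))
res.sort(key=lambda r:r[0]+ (r[1]-35)*.02)
for r in res[:25]: print(*r)
E
python3 c.py | sed -n '/----/,$p'
```

```text
----
0.5001926795399597 42 260 -20 180 [558. 242. 224.] [ 0.5  -0.14 -0.86] [ 0.48  0.3   1.67 -0.5   0.82 -0.54]
0.688810996684445 35 260 -60 150 [590. 301. 211.] [ 0.24 -0.61 -0.75] [ 0.63  0.7   1.16 -0.69  1.52 -0.3 ]
0.5490956591575002 42 220 -20 180 [587. 234. 197.] [ 0.5  -0.14 -0.86] [ 0.44  0.37  1.64 -0.51  0.77 -0.56]
0.6899577209041731 35 260 -60 180 [577. 289. 215.] [ 0.35 -0.51 -0.79] [ 0.62  0.58  1.33 -0.69  1.32  0.23]
0.3991751925348424 50 260 -40 180 [580. 254. 232.] [ 0.32 -0.23 -0.92] [ 0.48  0.42  1.44 -0.4   1.12 -0.33]
0.7025336534064383 35 220 -60 150 [608. 274. 188.] [ 0.24 -0.61 -0.75] [ 0.59  0.72  1.18 -0.7   1.46 -0.31]
0.4041088077355735 50 220 -40 180 [601. 239. 201.] [ 0.32 -0.23 -0.92] [ 0.44  0.48  1.44 -0.4   1.06 -0.34]
0.5644982972038838 42 260 -60 180 [584. 279. 224.] [ 0.29 -0.43 -0.86] [ 0.57  0.55  1.31 -0.56  1.31  0.12]
0.7055605644207509 35 220 -60 180 [596. 262. 192.] [ 0.35 -0.51 -0.79] [ 0.57  0.59  1.35 -0.71  1.26  0.22]
0.40821389248576084 50 190 -40 180 [617. 227. 178.] [ 0.32 -0.23 -0.92] [ 0.41  0.52  1.43 -0.41  1.02 -0.35]
0.713
[... 932 characters left out ...]
 -0.92] [ 0.46  0.56  1.31 -0.42  1.24 -0.01]
0.5845479182017905 42 190 -20 180 [608. 228. 177.] [ 0.5  -0.14 -0.86] [ 0.42  0.43  1.61 -0.51  0.74 -0.57]
0.5849723877983283 42 220 -40 180 [592. 245. 197.] [ 0.42 -0.3  -0.86] [ 0.5   0.46  1.51 -0.58  1.   -0.17]
0.5854159970051512 42 190 -60 180 [614. 236. 177.] [ 0.29 -0.43 -0.86] [ 0.49  0.6   1.35 -0.59  1.19  0.11]
0.7264320125853497 35 220 -20 180 [577. 236. 192.] [ 0.6  -0.16 -0.79] [ 0.48  0.35  1.72 -0.73  0.69 -0.33]
0.28665053131173274 57 260 -60 180 [601. 254. 237.] [ 0.16 -0.23 -0.96] [ 0.44  0.53  1.26 -0.29  1.32 -0.1 ]
0.5887334749619507 42 220 -60 150 [614. 267. 194.] [ 0.19 -0.53 -0.83] [ 0.54  0.69  1.17 -0.59  1.44 -0.4 ]
```

```bash
cat > d.py <<'E'
from h import *
M=np.load('wrist0.npz')['mount']
yaw=np.radians(4.5);K=np.array([622.3,224.3,117])
el,dist,az=42,260,-20
e=np.radians(el);a=np.radians(az)
f=R.from_euler('z',yaw).apply([np.cos(e)*np.cos(a),np.cos(e)*np.sin(a),-np.sin(e)])
x=np.cross(f,[0,0,1]);x/=np.linalg.norm(x);y=np.cross(f,x)
T=np.eye(4);T[:3,:3]=np.stack([-x,-y,f],1);T[:3,3]=K-dist*f
Tt=T@np.linalg.inv(M)
bot.move_to(Tt[:3,3].tolist(),wx(R.from_matrix(Tt[:3,:3])))
print(bot.read_state()['clock'])
c=cam('wrist'); np.savez('w1.npz',**c)
im=c['image'][::-1,::-1]; cv2.imwrite('pics/w1.png',im)
u,v=proj(c,[K])[0]; print(u,v)
P=cloud(c)
u,v=int(u),int(v)
cv2.imwrite('pics/w1z.png',cv2.resize(c['image'][max(v-75,0):v+75,u-100:u+100][::-1,::-1],None,fx=4,fy=4,interpolation=cv2.INTER_CUBIC))
E
python3 d.py
```

```text
3.1917
261.5205488449878 189.70102745516596
```

View pics/w1.png

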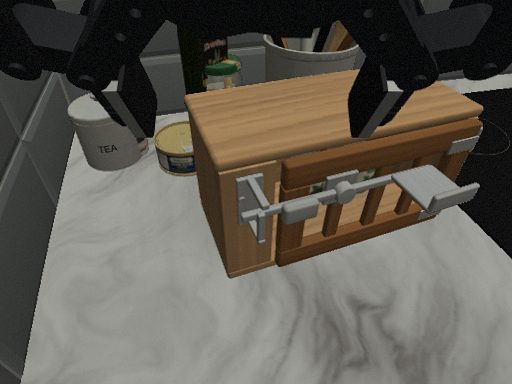

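View pics/w1z.png

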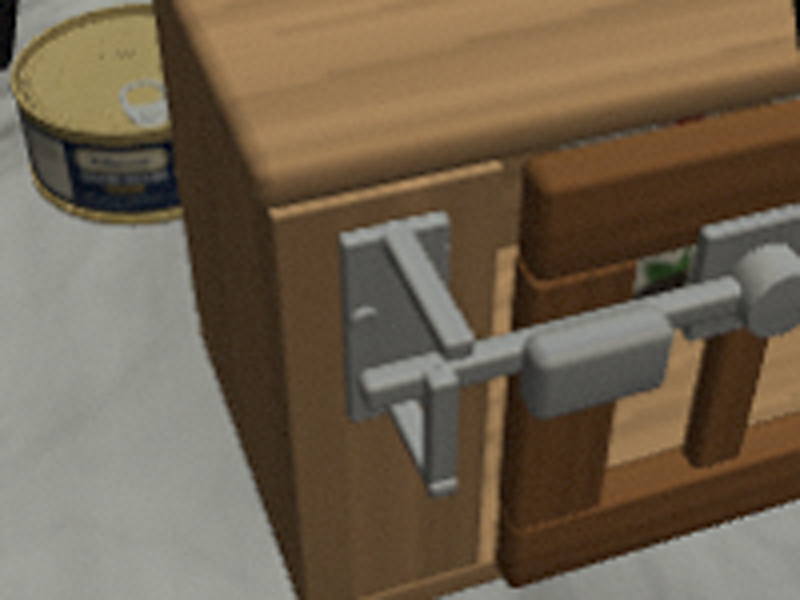

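The flipped zoom shows the keeper's roof ending at (458,345). The lip is an upright from (440,490) to its top at about (440,365), and the bar nose sits behind it at (370,385). Next I measure heights on these.

```bash
cat > e.py <<'E'
from h import *
c=dict(np.load('w1.npz')); c={k:(v if v.ndim else v.item()) for k,v in c.items()}
P=cloud(c); yaw=np.radians(4.5); Q=R.from_euler('z',-yaw).apply((P-[694.5,122.7,0]).reshape(-1,3)).reshape(P.shape)
# flipped grid crop, 1px per value
Z=Q[114:264,161:361][::-1,::-1]   # crop (v 75): v=189,u=261
def g(cx,cy): 
    return Z[int(cy/4),int(cx/4)].round(1).tolist()
for n,p in dict(lipmid=(440,430),lipup=(440,395),roofend=(458,338),roofmid=(425,280),cuptop=(500,60),gatetop=(700,150),plate=(395,350),barR=(490,360),barR2=(700,300),barR3=(690,305),stile=(300,300)).items(): print(n,g(*p))
print('columns x: rows lip z,x')
for cx in (432,440,448,456):
    print(cx,[(r, *Z[r,cx//4][[0,2]].round(1)) for r in range(82,126)][::1] if cx in(440,) else '')
# table z in this view
print('table',P[40:110,230:300][:,:,2].mean() if 0 else np.median(P[60:90,150:300,2]))
for cx in (470,480,490,500,680,690,700):
    print(cx,[(r,*Z[r,cx//4].round(1)) for r in range(68,98) if Z[r,cx//4,0]<-70])
E
python3 e.py
```

```text
lipmid [-87.6, 106.1, 102.0]
lipup [-87.8, 106.4, 112.1]
roofend [-92.8, 105.7, 130.8]
roofmid [-78.3, 106.2, 132.0]
cuptop [-40.5, 76.0, 149.8]
gatetop [-68.9, 45.3, 140.1]
plate [-61.7, 106.6, 99.8]
barR [-79.7, 93.2, 108.5]
barR2 [-79.6, 46.3, 109.6]
barR3 [-79.4, 48.9, 109.1]
stile [-57.3, 124.3, 114.9]
columns x: rows lip z,x
432 
440 [(82, np.float64(-90.7), np.float64(131.6)), (83, np.float64(-91.6), np.float64(131.6)), (84, np.float64(-92.2), np.float64(131.3)), (85, np.float64(-92.9), np.float64(131.0)), (86, np.float64(-93.8), np.float64(131.0)), (87, np.float64(-92.6), np.float64(128.8)), (88, np.float64(-93.0), np.float64(128.2)), (89, np.float64(-93.8), np.float64(128.0)), (90, np.float64(-78.2), np.float64(110.4)), (91, np.float64(-84.2), np.float64(115.7)), (92, np.float64(-85.5), np.float64(116.0)), (93, np.float64(-85.5), np.float64(115.0)), (94, np.float64(-85.6), np.float64(114.1)), (95, np.float64(-86.9), np.float64(114.4)), (96, np.float64(-88.5), np.float64(115.1)), (97, np.float64(-87.7), np.float64(113.1)), (98, np.float64(-87.8), np.float64(112.1)), (99, np.f
[... 6072 characters left out ...]
), np.float64(110.4)), (73, np.float64(-78.1), np.float64(45.6), np.float64(110.3)), (74, np.float64(-78.8), np.float64(45.9), np.float64(109.9)), (75, np.float64(-79.6), np.float64(46.3), np.float64(109.6)), (76, np.float64(-79.6), np.float64(46.1), np.float64(108.5)), (77, np.float64(-79.9), np.float64(46.1), np.float64(107.6)), (78, np.float64(-79.6), np.float64(45.7), np.float64(106.1)), (79, np.float64(-79.6), np.float64(45.5), np.float64(104.9)), (80, np.float64(-73.4), np.float64(40.6), np.float64(96.8)), (81, np.float64(-73.3), np.float64(40.3), np.float64(95.3)), (82, np.float64(-73.8), np.float64(40.5), np.float64(94.7)), (83, np.float64(-73.8), np.float64(40.3), np.float64(93.4))]
```

```bash
cat > f.py <<'E'
from h import *
c=dict(np.load('w1.npz')); c={k:(v if v.ndim else v.item()) for k,v in c.items()}
P=cloud(c); yaw=np.radians(4.5); Q=R.from_euler('z',-yaw).apply((P-[694.5,122.7,0]).reshape(-1,3)).reshape(P.shape)[::-1,::-1]
for (a,b) in [(410,173),(430,185),(447,180),(425,172),(455,195),(470,188),(400,178),(440,205),(345,192),(474,145)]: print(a,b,Q[b,a].round(1))
m=(abs(Q[...,2]-112.5)<2.5)&(Q[...,0]<-80)&(Q[...,1]<10); p=Q[m]; print(m.sum(),np.percentile(p,[1,50,99],axis=0).round(1))
m=(Q[...,2]>120)&(Q[...,2]<135)&(Q[...,0]<-110)&(Q[...,1]<10)&(Q[...,0]>-180); p=Q[m]; print(m.sum(),np.percentile(p,[1,50,99],axis=0).round(1) if m.any() else '')
m=(Q[...,2]>116)&(Q[...,0]<-105)&(Q[...,1]<0)&(Q[...,0]>-140)&(Q[...,2]<145); p=Q[m]; print(m.sum(),np.percentile(p,[1,50,99],axis=0).round(1) if m.any() else '')
H=np.array([-66,-125]); 
def pose(phi,xg,yg,tipz):
    r=R.from_euler('z',yaw+phi)
    hw=np.array([694.5,122.7,0])+R.from_euler('z',yaw).apply([-66,-125,0])
    p=hw+r.apply([xg,yg,0]); p[2]=tipz+19
    m=np.stack([r.apply([1,0,0]),[0,0,-1],r.apply([0,1,0])],1)
    return p.tolist(),wx(R.from_matrix(m))
for ph in (0,.5,1,1.5):
    p,q=pose(ph,-40,85,102); print(ph,np.round(p),bot.ik(p,q))
E
python3 f.py
```

```text
410 173 [-83.  -35.2 113.1]
430 185 [-101.7  -41.   112.6]
447 180 [-100.2  -62.3  111. ]
425 172 [-85.6 -50.2 112.1]
455 195 [-126.9  -38.1  123.6]
470 188 [-126.8  -52.4  126.4]
400 178 [-85.2 -22.7 112.6]
440 205 [-127.1  -25.9  117.2]
345 192 [-84.4  31.9 112.4]
474 145 [ -72.  -122.4  116.3]
1542 [[-127.2  -63.1  110.3]
 [-100.3  -36.6  112.3]
 [ -80.4  -17.8  114.5]]
428 [[-127.5  -62.4  120.1]
 [-126.3  -36.8  125.2]
 [-122.5  -17.8  127.1]]
593 [[-127.6  -62.4  116.2]
 [-126.5  -36.7  123.6]
 [-122.5  -17.8  127. ]]
0 [592.  75. 121.] [ 6.38223302e-02  5.32816545e-01  1.50973011e+00 -4.44089210e-16
  1.09904600e+00 -1.47174862e-02]
0.5 [559.  42. 121.] [ 1.00264488e-02  4.60527271e-01  1.62094801e+00 -4.44089210e-16
  1.06011738e+00 -5.68513368e-01]
1 [545.  -2. 121.] [-7.12296479e-02  4.30222971e-01  1.66628049e+00 -4.44089210e-16
  1.04508920e+00 -1.14976946e+00]
1.5 [554. -48. 121.] [-1.51895569e-01  4.52159259e-01  1.63354513e+00 -4.44089210e-16
  1.05588827e+00 -1.73043539e+00]
```

```bash
cat >> h.py <<'E'
yaw=np.radians(4.5)
HW=np.array([694.5,122.7,0])+R.from_euler('z',yaw).apply([-66,-125,0])
def pose(phi,xg,yg,tipz):
    r=R.from_euler('z',yaw+phi)
    p=HW+r.apply([xg,yg,0]); p[2]=tipz+19
    m=np.stack([r.apply([1,0,0]),[0,0,-1],r.apply([0,1,0])],1)
    return p.tolist(),wx(R.from_matrix(m))
def st():
    s=bot.read_state(); print('t',round(s['clock'],2),'p',s['ee_pos'].round(1),'F',s['ft_force'].round(2),'M',s['moment'].round(2),'g',round(s['grip_width'],1)); return s
E
cat > g.py <<'E'
from h import *
p,q=pose(0,-38,85,160); bot.move_to(p,q); st()
bot.move_gripper(0,20); st()
p,q=pose(0,-38,85,122); bot.servo_line(p,q,60); bot.dwell(.2); 
for i in range(3): st(); bot.dwell(.05)
c=cam('wrist'); cv2.imwrite('pics/w2.png',c['image'])
p,q=pose(0,-38,85,108); print(bot.servo_line(p,q,12,until_force=0.8)); st(); bot.dwell(.1); st()
c=cam('scene'); cv2.imwrite('pics/s2.png',c['image'])
E
python3 g.py
```

```text
t 3.98 p [594.   74.2 178.8] F [ 0.12 -0.16 -0.33] M [-0.   -0.   -0.01] g 85.4
t 4.75 p [594.   74.6 179. ] F [-0.44  0.15 -0.61] M [ 0.01  0.01 -0.03] g -0.3
t 5.73 p [594.1  74.7 141.4] F [0.23 0.61 0.33] M [-0.03 -0.01  0.03] g -0.3
t 5.78 p [594.1  74.7 141.3] F [-0.52  0.04 -0.06] M [-0.03  0.01  0.  ] g -0.1
t 5.83 p [594.   74.7 141.2] F [ 0.81 -0.13  0.08] M [ 0.   -0.02  0.01] g -0.0
True
t 6.71 p [593.8  74.6 131.2] F [1.33 0.25 2.56] M [-0.02 -0.13 -0.  ] g -0.2
t 6.81 p [593.8  74.6 131.3] F [1.29 0.49 1.51] M [-0.01 -0.14  0.  ] g -0.1
```

View pics/w2.png

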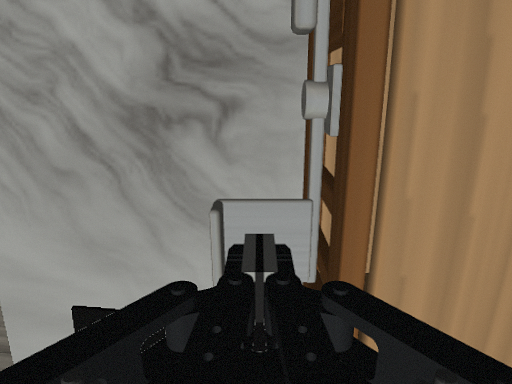

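View pics/s2.png

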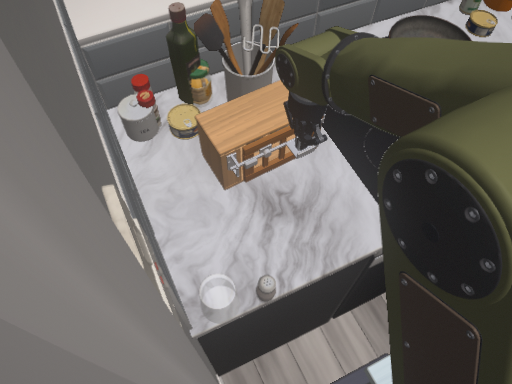

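Contact came at tip height 112.3, which agrees with the plate's 113. In the wrist picture the fingertip at (260,250) is thin compared with the plate (212–313), so I shift gently towards the front lip before pressing.

```bash
cat > i.py <<'E'
from h import *
p,q=pose(0,-38,85,116); bot.servo_line(p,q,20); bot.dwell(.1); st()
p,q=pose(0,-50,85,116); print(bot.servo_line(p,q,15,until_force=1.6)); s=st()
print('gate-frame',R.from_euler('z',-yaw).apply(s['ee_pos']-HW))
c=cam('wrist'); cv2.imwrite('pics/w3.png',c['image'])
E
python3 i.py
```

```text
t 7.29 p [593.9  74.6 134.9] F [ 0.98  0.58 -0.01] M [0.07 0.   0.03] g -0.3
True
t 7.74 p [589.1  74.3 134.6] F [ 0.89 -0.29  0.49] M [ 0.01 -0.07  0.04] g 0.1
gate-frame [-42.91233168  84.99247609 134.64945676]
```

View pics/w3.png

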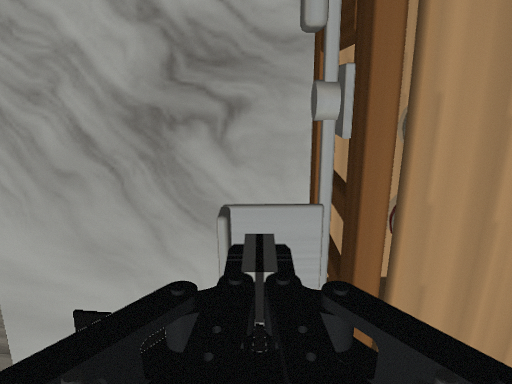

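```bash
cat > i2.py <<'E'
from h import *
p,q=pose(0,-48,85,116); print(bot.servo_line(p,q,12,until_force=2.)); s=st(); bot.dwell(.1);s=st()
print('gate-frame',R.from_euler('z',-yaw).apply(s['ee_pos']-HW))
c=cam('wrist'); cv2.imwrite('pics/w4.png',c['image'])
E
python3 i2.py
```

```text
True
t 8.02 p [588.7  74.1 134.3] F [ 0.86 -0.23  1.24] M [-0.05 -0.23  0.02] g -0.3
t 8.12 p [588.6  74.2 134.1] F [ 1.97 -0.87  1.94] M [-0.06 -0.27  0.04] g -0.0
gate-frame [-43.34104813  84.93273787 134.12716333]
```

View pics/w4.png

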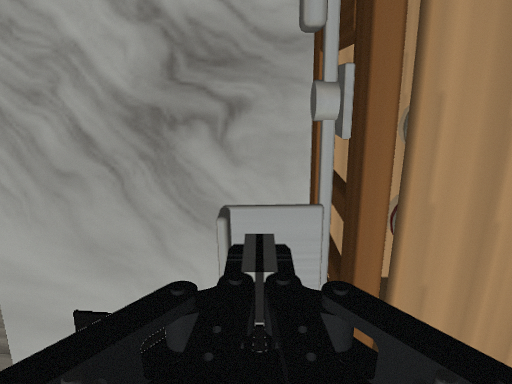

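```bash
cat > j.py <<'E'
from h import *
p,q=pose(0,-41,85,116); bot.servo_line(p,q,20); bot.dwell(.1); st()
p,q=pose(0,-41,85,101.5); print(bot.servo_line(p,q,12,until_force=5)); st(); bot.dwell(.15); s=st()
for n in ('wrist','scene'):
    c=cam(n); cv2.imwrite(f'pics/{n}5.png',c['image']); np.savez(f'{n}5.npz',**c)
    Q=R.from_euler('z',-yaw).apply((cloud(c)-[694.5,122.7,0]).reshape(-1,3)).reshape(384,512,3)
    # bar: x -81..-74, y along
    for y0 in range(-15,125,10):
        m=(Q[...,0]<-74.5)&(Q[...,0]>-79.5)&(abs(Q[...,1]-y0)<5)&(Q[...,2]>95)&(Q[...,2]<140)
        if m.sum()>3: print(n,y0,m.sum(),np.percentile(Q[m][:,2],[50,90]).round(1))
v=slice(90,200),slice(190,380)
cv2.imwrite('pics/s5z.png',cv2.resize(c['image'][v],None,fx=4,fy=4,interpolation=cv2.INTER_CUBIC))
E
python3 j.py
```

```text
t 8.55 p [590.8  74.4 134.8] F [-0.38 -0.34  0.21] M [-0.02 -0.01 -0.03] g 0.0
False
t 9.91 p [591.   74.5 120.6] F [-0.8  -0.96  1.05] M [ 0.01 -0.06  0.  ] g -0.4
t 10.06 p [591.   74.5 120.6] F [-0.45  0.36  1.49] M [ 0.   -0.03  0.01] g 0.1
wrist -15 147 [101.8 102.8]
wrist -5 167 [103.7 104.8]
wrist 5 177 [105.6 106.5]
wrist 15 393 [108.4 121. ]
wrist 25 475 [115.7 121.4]
wrist 35 528 [115.  121.6]
wrist 45 338 [113.4 121.1]
wrist 55 251 [114.9 116.2]
wrist 65 95 [116.2 117.2]
scene -15 11 [101.9 102.6]
scene -5 14 [101.7 104.1]
scene 5 11 [105.1 106.7]
scene 15 11 [106.9 107.8]
scene 25 5 [114.7 115.6]
scene 35 13 [113.5 116. ]
scene 45 13 [112.5 115.9]
scene 55 6 [114.4 116.5]
scene 65 5 [116.  116.8]
scene 75 5 [118.4 119.3]
scene 85 7 [119.8 120.8]
scene 95 10 [121.3 123.2]
scene 105 6 [130.7 132.3]
scene 115 10 [125.7 127.6]
```

View pics/s5z.png

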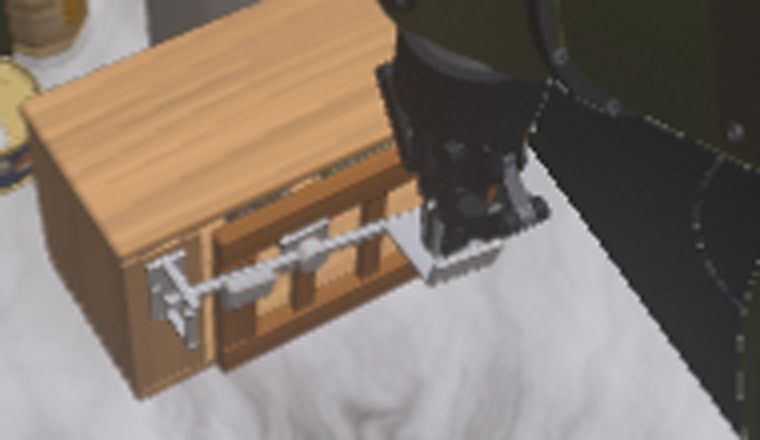

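View pics/wrist5.png

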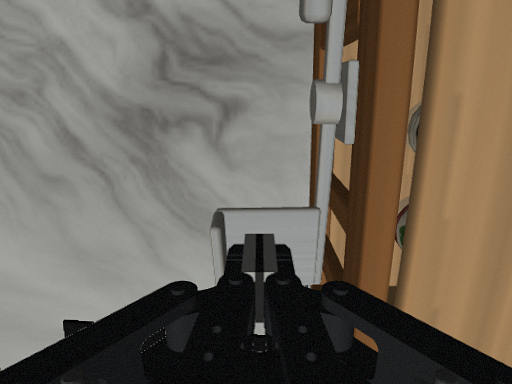

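Bar slope is 0.18, so the nose rise at the keeper is about 13.9, mid-window (11.9–16.1), at only 1.5 N. Now a gentle pull.

```bash
cat > k.py <<'E'
from h import *
for ph in (.05,.10,.15):
    p,q=pose(ph,-41,85,101.5); r=bot.servo_line(p,q,18,until_force=5); s=st()
    print(ph,r)
    if r: break
for n in ('wrist','scene'):
    c=cam(n); cv2.imwrite(f'pics/{n}6.png',c['image']); np.savez(f'{n}6.npz',**c)
v=slice(90,200),slice(190,380)
cv2.imwrite('pics/s6z.png',cv2.resize(c['image'][v],None,fx=4,fy=4,interpolation=cv2.INTER_CUBIC))
E
python3 k.py
```

```text
t 10.57 p [586.8  71.9 120.5] F [-0.52 -0.06  2.18] M [-0.2   0.15 -0.  ] g -0.2
0.05 False
t 10.97 p [583.   69.2 120.5] F [-0.28 -1.13  2.09] M [-0.26  0.02  0.05] g -0.4
0.1 False
t 11.38 p [579.3  66.3 120.5] F [-0.59 -2.12  1.33] M [-0.31 -0.02  0.02] g -0.1
0.15 False
```

View pics/s6z.png

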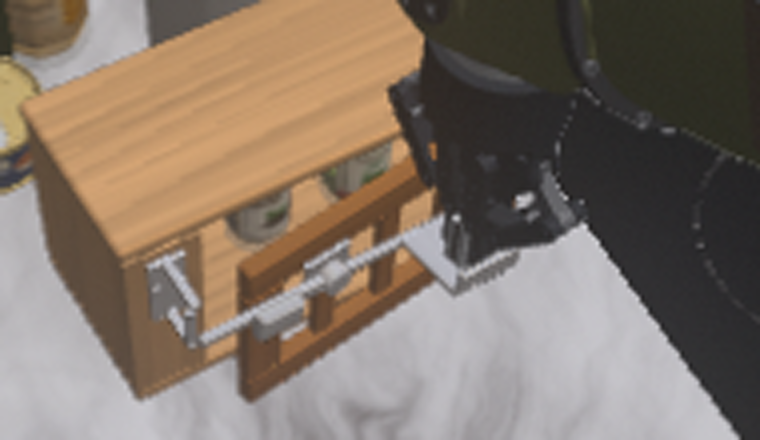

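View pics/wrist6.png

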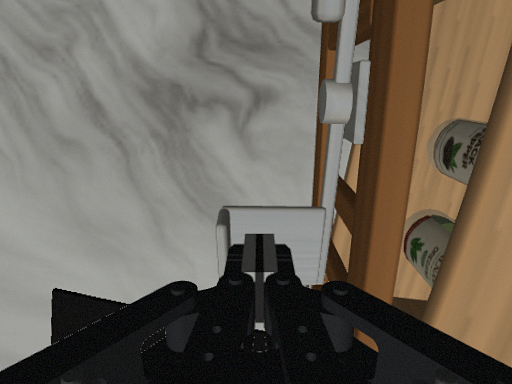

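The bar is out of the keeper (nose at (195,340), in front of the lip) and the gate is ajar by about 0.13 rad. I carry on round the arc.

```bash
cat > l.py <<'E'
from h import *
phs=np.linspace(.15,1.57,12)[1:]
for ph in phs:
    p,q=pose(ph,-41,85,102); r=bot.servo_line(p,q,28,until_force=7); s=st()
    if r: print('stop',ph); break
for n in ('wrist','scene','top'):
    c=cam(n); cv2.imwrite(f'pics/{n}7.png',c['image']); np.savez(f'{n}7.npz',**c)
E
python3 l.py
```

```text
t 12.07 p [570.3  58.2 121. ] F [-0.36 -1.67  1.25] M [-0.26  0.05  0.06] g -0.7
t 12.65 p [562.5  48.9 121. ] F [-0.23 -1.94  0.65] M [-0.28 -0.09  0.01] g -0.2
t 13.23 p [555.9  38.6 121. ] F [ 0.88 -1.77  2.04] M [-0.24 -0.04  0.04] g -0.0
t 13.82 p [550.8  27.6 121. ] F [-0.18 -0.95  1.67] M [-0.26 -0.11  0.01] g 0.1
t 14.4 p [547.  16. 121.] F [ 0.76 -2.07  1.7 ] M [-0.24 -0.1   0.01] g -0.2
t 14.98 p [544.8   4.1 121. ] F [ 1.49 -1.83  1.35] M [-0.21 -0.12 -0.02] g 0.2
t 15.57 p [544.1  -8.1 121. ] F [ 0.24 -0.74  2.39] M [-0.2  -0.12  0.02] g -0.1
t 16.15 p [545.  -20.2 121. ] F [ 0.41 -1.22  1.47] M [-0.16 -0.06  0.01] g -0.3
t 16.73 p [547.5 -32.1 121. ] F [ 0.22 -1.23  1.15] M [-0.2  -0.1   0.03] g 0.3
t 17.32 p [551.5 -43.7 121. ] F [ 0.79 -0.77  1.54] M [-0.13 -0.12  0.  ] g -0.2
t 17.9 p [557.  -54.5 121. ] F [ 0.38 -1.33  1.41] M [-0.22 -0.08  0.03] g -0.2
```

View pics/top7.png

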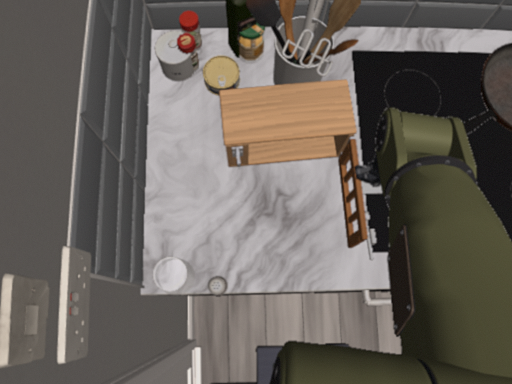

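View pics/wrist7.png

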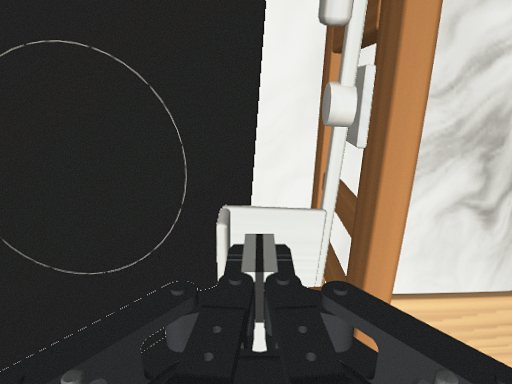

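The gate stands about square to the cupboard in the top picture, running from (345,145) to (357,245), and the glass and shaker are unmoved. I ease off the lip, let the plate up slowly, and withdraw.

```bash
cat > m.py <<'E'
from h import *
def meas(c):
    P=cloud(c); m=(abs(P[...,2]-140)<2.5)&(P[...,0]<632)&(P[...,0]>430)&(P[...,1]<25)&(P[...,1]>-60)
    p=P[m][:,:2]; d=cv2.fitLine(p.astype(np.float32),cv2.DIST_HUBER,0,.01,.01).ravel(); d=d*(-np.sign(d[0]))
    print('gate n',m.sum(),'angle',np.arctan2(d[1],d[0])-np.pi/2-yaw)
c=dict(np.load('top7.npz')); c={k:(v if v.ndim else v.item()) for k,v in c.items()}; meas(c)
ph=1.57
p,q=pose(ph,-37.5,85,102); bot.servo_line(p,q,10); 
p,q=pose(ph,-37.5,85,118); bot.servo_line(p,q,15); st()
p,q=pose(ph,-37.5,85,210); bot.servo_line(p,q,70); st()
c=cam('top'); meas(c)
p,q=pose(ph,-130,85,260); bot.move_to(p,q); bot.dwell(.5); st()
c=cam('top'); meas(c); cv2.imwrite('pics/top8.png',c['image'])
c=cam('scene'); meas(c); cv2.imwrite('pics/scene8.png',c['image'])
E
python3 m.py
```

```text
gate n 485 angle -4.75569435735537
t 19.77 p [556.6 -51.1 136.9] F [-0.07  0.15  0.28] M [ 0.03  0.   -0.04] g 0.2
t 21.23 p [556.5 -51.1 228.5] F [-0.48 -0.86 -0.22] M [ 0.02 -0.04 -0.03] g -0.0
gate n 538 angle -4.759777513941064
t 22.28 p [ 563.9 -143.   278.9] F [ 0.07 -0.39 -0.5 ] M [ 0.   -0.05  0.03] g 0.3
gate n 544 angle -4.759119001825585
gate n 410 angle -4.754316774805321
```

View pics/scene8.png

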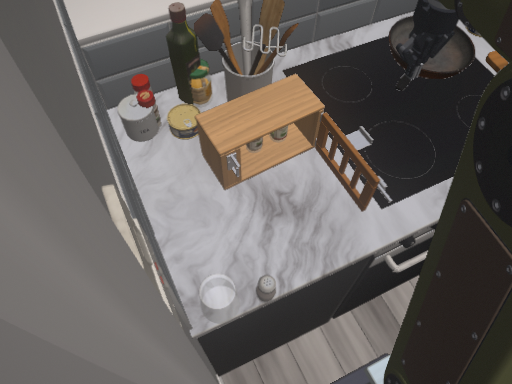

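View pics/top8.png

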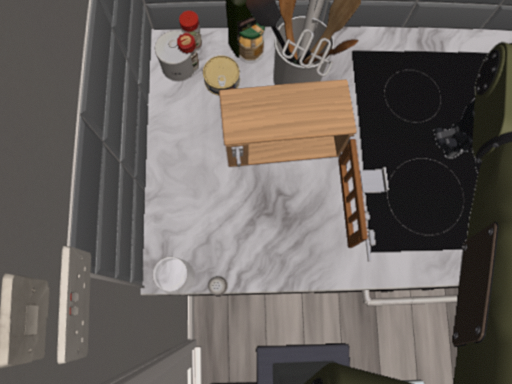

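```bash
python3 -c "
from rig import bot
bot.finish_job(); print(bot.read_state()['clock'])"
```

```text
the job is handed in; nothing more can be done
the job is handed in; nothing more can be done
```

The gate is standing open at about 1.526 rad (87°), and the job was handed in at about 22.4 s on the robot's clock, within the 54 s limit.

- **Finding the height:** A wrist-camera view put the keeper's lip top at about 115 mm. The nose therefore had to rise between 11.9 and 16.1 mm.
- **Lifting the bar:** I pressed the thumb plate about 11 mm with closed fingers, at roughly 1.5 N. The bar's measured slope then gave a rise of about 13.9 mm, mid-window, with no sign of hitting the roof.
- **Opening the gate:** I pulled it by the plate's front lip along the hinge arc at 18–28 mm/s. Readings taken between steps never exceeded about 2.5 N on any axis.
- **Letting go:** I eased off the lip, let the plate rise slowly and withdrew upward and to the right.

**Last checks:** The top camera gave the same gate angle before and after release, to within 0.005 rad, and the scene camera agreed. The glass and salt shaker appear unmoved in the pictures. The robot was clear of everything and the wrist force read near zero.

**One early mismatch:** My first search for the plate's lip stopped on a small force, so I repeated it. The second attempt stopped at almost the same place, with about 2 N on the lip.

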